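# Seat the eyelet feed track and lock its cam lever

### The arm

A 7-joint arm with a two-finger parallel gripper is mounted at the origin on the work surface. World frame = base frame: x ahead of the robot, y to its left, z up, the work surface at z = 0. Lengths are in mm, angles in rad, forces in N, time in s.
With the tool pointing down it reaches from about 400 to 875 mm from the base axis. Payload 4.4 kg.
Tool frame: the origin (TCP) lies between the finger pads; the fingertips stand ctrl.finger_overhang ahead of it and the grasp point (between the pads) lies 11 mm behind it (ctrl.finger_overhang is the distance from the TCP to the fingertips, in mm); z points along the fingers, y is the direction in which the jaws open and shut (so a half turn about z gives the same grasp; the last joint's range is limited). The gripper opens to 85 mm and grips with 20 to 120 N. Pads are 22 mm wide; open, the fingers measure 114 mm over their backs; the gripper's body (76 mm by 85 mm) begins 54 mm behind the grasp point. The pads swing forward as they close: fully open they stand 13 mm farther back than shut.
Start: joints at [1.254, 0.628, 0.038, 1.517, -0.027, 0.996, -0.02], TCP at [161.343, -629.671, 239.313] pointing down, gripper open.
Joint ranges: [-3.06, 3.06], [-0.37, 2.12], [-1.25, 1.32], [0.18, 2.47], [-1.1, 4.24], [0.23, 1.98], [-2.94, 2.94]. Speed limits (rad/s): [2.57, 2.57, 3.14, 3.14, 3.14, 3.14, 3.14].

### API

Orientations are given as [roll, pitch, yaw] about the fixed x, y, z axes, in that order (R = Rz(yaw) Ry(pitch) Rx(roll)).
In Python, from cell import ctrl gives the robot as it stands. The module is installed in compiled form; this text tells all that it offers.
- The arm moves only by the tool step_arm, never from a script. Its argument "deltas" is a list that holds one entry, the list of rows, each a list of 7 numbers: the opening, from 0 (shut) to 1 (fully open), then the shift along the world's x, y, z in mm, then the turn, a rotation vector about the world's x, y, z in rad. In form: [[[grip, tx, ty, tz, rx, ry, rz], ...]]. A call has 1 to 10 rows; each row shifts and turns the commanded pose from where the row before left it; what a row does not reach is not made up. A row lasts 1/12 s, in which the tool goes at most 41.7 mm and 7.16 degrees, less where a joint would pass 70% of its speed; a pose out of reach is approached as far as the arm can. A call is refused whole if a number of a shift passes 41.7 or a number of a turn 0.125, either way. A call with a gripper value outside its range is refused whole. The fingers move at their own pace and stop on an object; the grip force is fixed at half the most. Time passes only in rows, so rows that do not move let the fingers close. It gives the time, the measured TCP pose, the force and the opening at its end, in the units of the state.
- ctrl.read_state(): the state, without advancing time (a new reading comes with each control period).
- ctrl.get_image(name): name is "scene" or "side" or "wrist"; returns (picture, depth): 384x512x3 uint8, red, green, blue; 384x512 float32, mm along the optical axis (not along the pixel's ray), 0 where there is no reading.
- ctrl.camera_info(name): a dict with "intrinsics" (3x3 intrinsics, pixels), "rvec" (rotation vector, rad) and "tvec" (3), from world to camera coordinates, as OpenCV has them. Camera axes: x right, y down, z forward; pixel columns grow to the right and rows downward; lengths in mm; the calibration is good to about 2 mm. The wrist camera is an equidistant fisheye: a pixel r from the principal point sees the ray r / f radians off the axis. A picture is of the moment at which its call begins: read the wrist's pose just before it. camera_info takes no time and is no camera call; for the wrist camera it gives the pose at the moment of the call.
- ctrl.finish_job(): hands the job in, once; it reports no verdict.
The state is a dict: "clock": time; "qpos": joint angles; "qd": joint speeds; "tau": joint torques, N m; "eef_pos": TCP position; "tool_rot": TCP orientation; "force": force on the tool from outside, world axes, zero at the start; "torque": the same for the moment, N m; "width": finger opening in mm.
Only numpy, scipy, OpenCV 4.12 (cv2) and the standard library are available. Lean on these libraries where they do the work, as an engineer would, in place of code of your own. Each camera call takes 0.05 s, during which the arm holds its last target.

### The job

Slide the feed track forward along its channel until its nose is pressed firmly home against the nest block of the eyelet press; feel for the contact and do not ram it. Then swing the cam lever over until it snaps past centre and lies fully down, clamping the track there, without forcing the lever. Let go, and leave the hopper, the cup of eyelets and the screwdriver where they are.

Things in the scene. Friction and masses are not known exactly. Their poses are not given: they have to be found in the camera images.
- feeder: The bench eyelet press and its in-line feeder, one fixed machine. Origin on the bench under the middle of the feeder; x is the feed direction (towards the press), z up. The feeder is an aluminium bar, x -80 to 95 mm, y +-30 mm, top at z = 65 mm; the track lies on it between two guide walls 28 mm apart and 10 mm high (x -30 to 90 mm).
- nest_base: Dark slotted ledge on the press, sharing the feeder's frame and origin. On it the steel nest block (44 mm wide, z 52 to 88 mm) is screwed fast wherever the fitter last set it: its flat face, towards the track, lies somewhere at x = 100 to 120 mm, not measured. The face plate has a hard rubber backing (12 N/mm); a brass spring shutter (1 N) stands 1.5 mm proud of it and is pushed in flush.
- press_head (a point): Middle of the lower front edge of the press's blue head, 155 mm ahead of the feeder's origin and 205 mm above the bench; axes as the feeder's. The head is 85 mm wide and its top 280 mm high; behind it (x from 270 mm) stands the column, below it a grey casting 180 mm wide and 50 mm high (x from 150 mm). Keep clear.
- track: Loose steel feed track: two dark rails with brass eyelets in the slot between, 220 x 26 x 18 mm (x, y, z), 0.45 to 0.7 kg. Origin: middle of its underside; x points along it to the nose. It starts in the channel (1 mm play each side), x of its origin 30 to 55 mm behind the feeder's. It slides with 2 to 5 N of friction; home, the force rises steeply.
- track_nose (a point): Middle of the track's front end face, 110 mm ahead of the track's origin, 9 mm above its underside; axes as the track's. Home, this face bears flat on the nest block.
- track_tail (a point): Middle of the track's square rear end face (26 mm wide, 18 mm high), 110 mm behind the track's origin, 9 mm above its underside; axes as the track's, x pointing into the track. The last 20 mm or more of the track overhang the bar even when home, 65 mm above the bench: push on this face or pinch the track across its width there.
- clamp_plate (a point): Middle of the top of the steel clamp plate fixed across the track (40 mm long, 26 mm wide, top 25 mm above the track's underside). When the track is home the clamp foot stands over it; well short of home the lever swings over without biting.
- yoke_top (a point): Middle of the top of the dark clamp yoke that bridges the channel 30 mm ahead of the feeder's origin: 26 mm long (x), 62 mm wide (y), top 110 mm above the bench; two ears up to 132 mm carry the lever's pin. Axes as the feeder's.
- lever (a joint): Angle a of the cam lever, rad. 0: wide open, leaning 25 degrees past upright to the feeder's +y side; it grows as the lever swings over towards -y. Starts at 0 to 0.25; stays where left below 0.4. With the track home it bites from 0.45, is hardest at 0.5 to 1.2 (about 0.6 N m), springs back if let go there, and past dead centre (1.65) snaps on to its stop at 2.0, level.
- lever_pivot (a point): Centre of the lever's pivot pin, 122 mm above the bench, 30 mm ahead of the feeder's origin; the pin runs along the feeder's x; axes as the feeder's.
- lever_tip (a point): Point on the lever's centre line 75 mm from the pivot, in its black grip. Direction from pivot to tip: cos(2.0 - a) along the feeder's -y and sin(2.0 - a) up. The lever ends 87 mm from the pivot. Steel blade 16 mm wide (along the pin), 8 mm thick; grip (65 to 87 mm out) 20 mm wide, 10 mm thick.
- foot: Black clamp foot, 18 x 20 mm, under the yoke, pressed down on the clamp plate by the cam through a stiff spring (about 100 N when the lever is closed). Not handled.
- hopper: Aluminium eyelet hopper: tilted bowl 130 mm across with a half lid, on a square foot, 175 mm high, loose on the bench; origin at the centre of its underside. Leave alone.
- cup: Grey cup of brass eyelets, 76 mm across, 32 mm high, loose on the bench; origin at the centre of its underside. Leave alone.
- screwdriver: Screwdriver lying loose on the bench between robot and feeder. Leave alone.

How it is judged (in metres and radians):
On the way, in this order (a step that is already met when the one before it is completed fails the run):
1. the track is pressed home on the nest block with at least 3 N (the spring shutter alone gives 1 N) (contact force between track and nest_base above 3 N), for 0.15 s.
2. the lever has snapped past centre to its stop and the foot clamps the track, its nose still on the nest (value of joint lever above 1.85 rad and contact force between foot and track above 50 N and contact force between track and nest_base above 0.3 N), for 0.2 s.
At the end, for the whole second after the job is handed in: The lever is past 1.85 rad (its stop is at 2.0), the clamp foot bears on the track with more than 50 N, the track lies level with its nose on the nest (contact over 0.3 N: no gap beyond the 1.5 mm that the shutter follows), and all is at rest and released (all of step 2 and angle between track's own z axis and vertical below 0.05 rad and linear speed of track below 0.01 m/s); the robot touches nothing.
It fails at once if the track is rammed against the nest with more than 20 N (contact force between track and nest_base above 20 N).
It fails at once if the lever is forced with more than 25 N (contact force between the fingers and lever above 25 N).
It fails at once if a bystander is moved by more than 10 mm (distance of any of hopper, cup, screwdriver from where it was at the start of the episode above 0.01 m).
It also fails if it takes over 54 s, if anything falls off the work surface, if the arm or the gripper's body presses on something with over 40 N, if the wrist force passes 120 N, or if a joint passes its speed limit or range.

## Working session

There is one attempt and no reset: what is moved stays moved. The work goes in short steps, Python scripts to look and compute and a tool call to move; the robot and the scene stay as the last step left them, time stands still between calls to the robot, and variables do not carry over. Pictures are saved under pics/ and viewed, and the job is handed in when it is done.

Besides the shell and the picture viewer there is one more tool, called after "Request:" by a JSON object that holds its "name" and its "arguments", one argument or row to a line. step_arm: Moves the arm, as the interface text tells. Its arguments: {"type":"object","properties":{"deltas":{"type":"array"}},"required":["deltas"]}

```bash
mkdir -p pics; ls; python3 - <<'E'
from cell import ctrl
import cv2,numpy as np
print(ctrl.read_state(), ctrl.finger_overhang)
for n in ["scene","side","wrist"]:
    i=ctrl.camera_info(n); print(n,i)
    p,d=ctrl.get_image(n); np.savez(f"{n}0.npz",p=p,d=d,K=i["intrinsics"],r=i["rvec"],t=i["tvec"])
    cv2.imwrite(f"pics/{n}0.png",p[:,:,::-1])
E
```

```text
pics
{'clock': 0.0, 'qpos': array([ 1.25415791,  0.6293608 ,  0.03842151,  1.51838039, -0.02702679,
        0.99628263, -0.01997359]), 'qd': array([-1.98945766e-04, -2.04447811e-03, -3.77276518e-04,  2.39201859e-03,
       -1.18611219e-03, -8.39369285e-04,  9.18281730e-06]), 'tau': array([-3.63672689e-04, -5.63413882e+01,  1.22676082e+00, -1.93448049e+01,
        1.12060021e-02,  1.04772786e-02, -3.97123102e-06]), 'eef_pos': array([ 161.23514663, -629.05175105,  238.37522041]), 'tool_rot': array([-3.13967846e+00, -8.28446794e-06,  2.50866495e-01]), 'force': array([-0.79549123,  0.37495767, -0.74324393]), 'torque': array([-0.00698466, -0.02515911,  0.03630714]), 'width': 85.46993481764169} 8.0
scene {'intrinsics': array([[367.90864799,   0.        , 251.04415385],
       [  0.        , 367.90864799, 189.98291063],
       [  0.        ,   0.        ,   1.        ]]), 'rvec': array([ 2.19946552,  1.21797505, -0.41443118]), 'tvec': array([-203.44876948, -292.44979117, 1574.22728806])}
side {'intrinsics': array([[448.88603686,   0.        , 258.96492169],
       [  0.        , 448.88603686, 189.99685068],
       [  0.        ,   0.        ,   1.        ]]), 'rvec': array([ 2.14787968e+00, -1.04835456e-03,  2.74846879e-02]), 'tvec': array([-498.63729857,   52.62131556, 1437.97621586])}
wrist {'intrinsics': array([[297.31863964,   0.        , 252.81711588],
       [  0.        , 297.31863964, 199.05961569],
       [  0.        ,   0.        ,   1.        ]]), 'rvec': array([-2.28918217,  1.77402188,  0.26730282]), 'tvec': array([-648.22368581,  -38.85357975,  380.40163622])}
```

View pics/scene0.png

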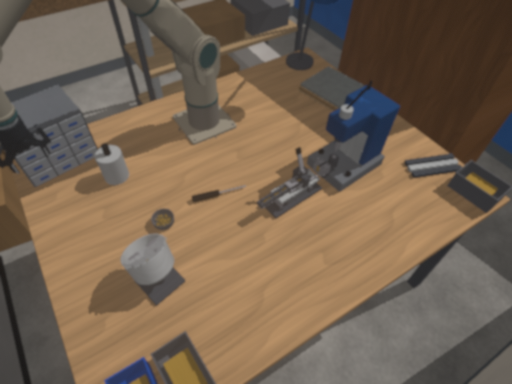

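View pics/side0.png

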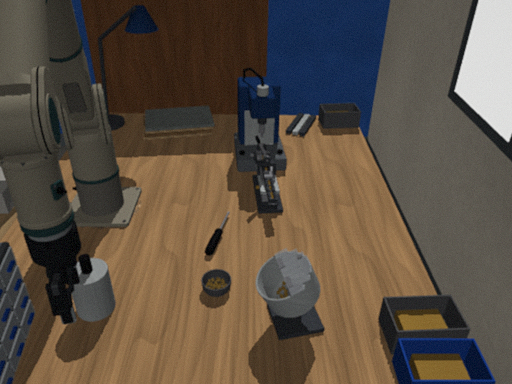

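View pics/wrist0.png

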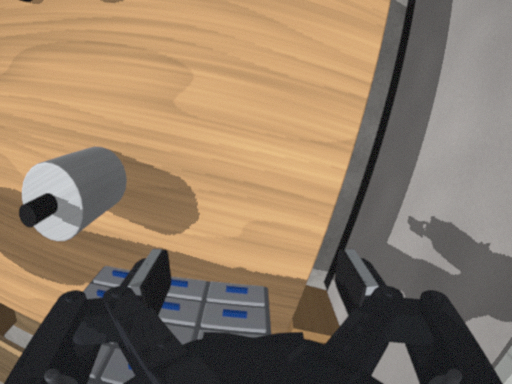

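The scene view has the feeder at about (290,190) px with the lever upright at (298,155), and the press behind it at (360,130). In the side view the feeder is at (267,190). Next I'll measure it.

```bash
cat > h.py <<'E'
import numpy as np,cv2
def load(f):
    z=np.load(f);return z
def cloud(z,fish=False):
    p,d,K=z["p"],z["d"].astype(float),z["K"];R,_=cv2.Rodrigues(z["r"]);t=z["t"].reshape(3)
    v,u=np.mgrid[:d.shape[0],:d.shape[1]].astype(float)
    a=(u-K[0,2])/K[0,0];b=(v-K[1,2])/K[1,1]
    if fish:
        r=np.hypot(a,b);s=np.where(r>1e-9,np.tan(np.minimum(r,1.5))/np.maximum(r,1e-9),1);a=a*s;b=b*s
    C=np.stack([a*d,b*d,d],-1)
    W=(C-t)@R; W[d<=0]=np.nan
    return W
def proj(z,P,fish=False):
    R,_=cv2.Rodrigues(z["r"]);c=np.atleast_2d(P)@R.T+z["t"].reshape(3);K=z["K"]
    a=c[:,0]/c[:,2];b=c[:,1]/c[:,2]
    if fish:
        r=np.hypot(a,b);th=np.arctan2(np.hypot(c[:,0],c[:,1]),c[:,2]);a=a/r*th;b=b/r*th
    return np.stack([a*K[0,0]+K[0,2],b*K[1,1]+K[1,2]],-1)
E
python3 - <<'E'
from h import *
for n,(x0,x1,y0,y1) in dict(scene=(225,425,75,225),side=(210,310,70,220)).items():
    z=load(n+"0.npz");W=cloud(z)
    c=z["p"][y0:y1,x0:x1];cv2.imwrite(f"pics/{n}0c.png",cv2.resize(c,None,fx=4,fy=4,interpolation=cv2.INTER_CUBIC)[:,:,::-1])
    w=W[y0:y1,x0:x1].reshape(-1,3)
    print(n,"table z",np.nanmedian(W[...,2]))
    m=(w[:,2]>50)&(w[:,2]<140); q=w[m]; print(np.nanmin(q,0),np.nanmax(q,0))
    for lo,hi in[(55,72),(72,86),(86,105),(105,115),(115,140),(140,200)]:
        q=w[(w[:,2]>lo)&(w[:,2]<hi)];print(lo,hi,len(q),np.percentile(q,[2,50,98],axis=0).round(0).tolist())
E
```

```text
scene table z -0.6190264206240005
[ 32.6869613  -70.69106921  50.00250791] [602.00370389 712.1069848  139.9876142 ]
55 72 666 [[101.0, -47.0, 55.0], [541.0, 195.0, 64.0], [580.0, 665.0, 72.0]]
72 86 612 [[478.0, -67.0, 72.0], [535.0, 96.0, 80.0], [575.0, 428.0, 86.0]]
86 105 444 [[481.0, 21.0, 86.0], [526.0, 230.0, 90.0], [576.0, 444.0, 104.0]]
105 115 148 [[488.0, 99.0, 105.0], [541.0, 126.0, 110.0], [576.0, 445.0, 115.0]]
115 140 266 [[498.0, 100.0, 116.0], [537.0, 354.0, 129.0], [577.0, 454.0, 140.0]]
140 200 534 [[496.0, 103.0, 141.0], [556.0, 357.0, 168.0], [577.0, 455.0, 199.0]]
side table z 3.5301019311908775
[253.79182445 -74.44423663  50.00147685] [ 595.09093152 1149.16221982  139.76337642]
55 72 580 [[270.0, -68.0, 55.0], [498.0, 342.0, 65.0], [574.0, 1137.0, 72.0]]
72 86 597 [[285.0, -72.0, 73.0], [516.0, 191.0, 79.0], [559.0, 1134.0, 86.0]]
86 105 397 [[422.0, -48.0, 86.0], [517.0, 224.0, 92.0], [565.0, 375.0, 104.0]]
105 115 170 [[423.0, 94.0, 105.0], [508.0, 340.0, 110.0], [567.0, 371.0, 115.0]]
115 140 293 [[421.0, 95.0, 115.0], [510.0, 347.0, 128.0], [569.0, 382.0, 140.0]]
140 200 480 [[417.0, 98.0, 141.0], [491.0, 344.0, 166.0], [570.0, 423.0, 198.0]]
```

View pics/scene0c.png

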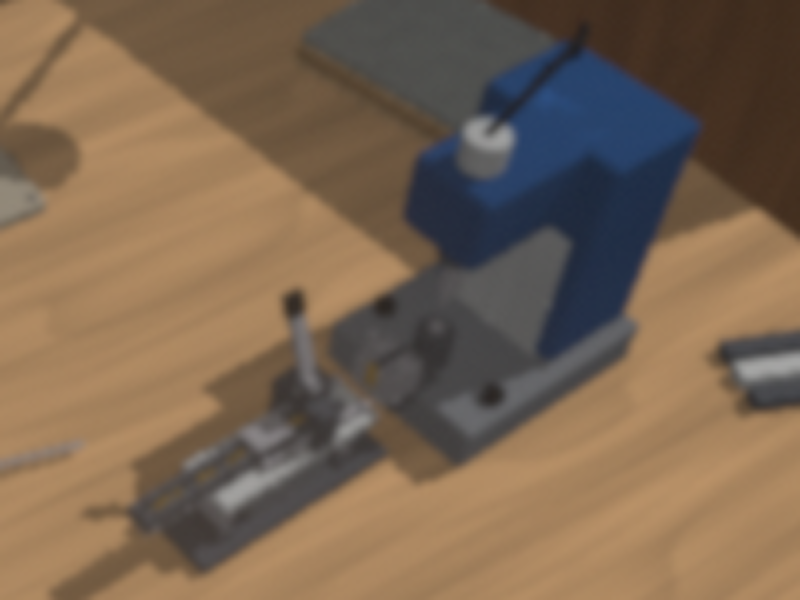

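View pics/side0c.png

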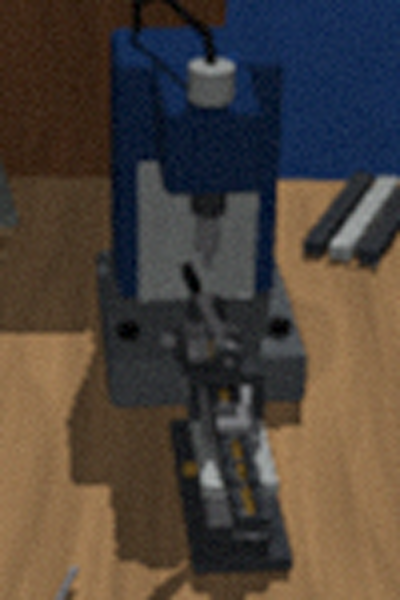

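```bash
python3 - <<'E'
from h import *
A=[]
for n in["scene","side"]:
    z=load(n+"0.npz");W=cloud(z).reshape(-1,3);A.append(W[(W[:,0]>440)&(W[:,0]<640)&(W[:,1]>-100)&(W[:,1]<480)])
for n,w in zip("sc si".split(),A):
    # track/bar points
    q=w[(w[:,2]>60)&(w[:,2]<100)&(w[:,1]<100)]
    l=cv2.fitLine(q[:,:2].astype(np.float32),cv2.DIST_HUBER,0,.01,.01).ravel();print(n,"line",l,np.degrees(np.arctan2(l[1],l[0])))
    b=w[(w[:,2]>210)&(w[:,2]<300)];print("head rect",cv2.minAreaRect(b[:,:2].astype(np.float32)),len(b))
    c=w[(w[:,2]>30)&(w[:,2]<54)&(w[:,1]>180)];print("cast rect",cv2.minAreaRect(c[:,:2].astype(np.float32)),len(c))
    e=w[(w[:,2]>112)&(w[:,2]<220)&(w[:,1]<160)]
    print("lever",len(e));
    for lo in range(112,215,12):
        f=e[(e[:,2]>=lo)&(e[:,2]<lo+12)]
        if len(f):print(lo,len(f),np.median(f,0).round(1))
E
```

```text
sc line [ 2.3019860e-02 -9.9973500e-01  5.3983612e+02  2.6946455e+01] -88.68094
head rect ((510.23681640625, 347.813232421875), (139.81182861328125, 228.94386291503906), 5.121404647827148) 2272
cast rect ((514.7015991210938, 331.26531982421875), (163.62493896484375, 271.9388732910156), 4.587481498718262) 1052
lever 180
112 29 [532.6 103.8 117.1]
124 45 [528.4 110.3 131.2]
136 14 [519.3 108.5 141.3]
148 20 [513.6 109.  152.6]
160 17 [507.7 110.9 165.3]
172 17 [503.1 109.  177.1]
184 21 [497.1 108.  189.7]
196 17 [493.6 107.7 199.6]
si line [ 1.7282121e-01 -9.8495322e-01  5.2447888e+02  1.0936391e+01] -80.0481
head rect ((507.37451171875, 343.37322998046875), (133.07855224609375, 231.42039489746094), 6.891881942749023) 1283
cast rect ((512.7824096679688, 324.80096435546875), (156.1259307861328, 227.05369567871094), 4.834989070892334) 494
lever 140
112 35 [520.4 101.6 114. ]
124 38 [520.5  99.5 130.8]
136 11 [513.6 104.5 141.8]
148 9 [506.9 103.7 154.4]
160 10 [503.2 103.3 166.6]
172 9 [499.8 102.8 176.6]
184 12 [493.2  97.5 191.5]
196 16 [488.2 102.7 201. ]
```

Request:
{"name": "step_arm", "arguments": {
  "deltas": [
    [[0, 24, 30, 10, 0, 0, 0.094], [0, 24, 30, 10, 0, 0, 0.094], [0, 24, 30, 10, 0, 0, 0.094], [0, 24, 30, 10, 0, 0, 0.094], [0, 24, 30, 10, 0, 0, 0.094], [0, 24, 30, 10, 0, 0, 0.094], [0, 24, 30, 10, 0, 0, 0.094], [0, 24, 30, 10, 0, 0, 0.094], [0, 24, 30, 10, 0, 0, 0.094], [0, 24, 30, 10, 0, 0, 0.094]]
  ]
}}

```text
clock: 0.98
eef_pos: [402.0, -328.0, 339.8]
tool_rot: [-3.141, 0.0, 1.195]
force: [0.8, 0.3, 0.4]
width: 0.1
```

Request:
{"name": "step_arm", "arguments": {
  "deltas": [
    [[0, 24, 30, 0, 0, 0, 0.094], [0, 24, 30, 0, 0, 0, 0.094], [0, 24, 30, 0, 0, 0, 0.094], [0, 24, 30, 0, 0, 0, 0.094], [0, 24, 30, 0, 0, 0, 0.094], [0, 0, 0, 0, 0, 0, 0], [0, 0, 0, 0, 0, 0, 0]]
  ]
}}

```text
clock: 1.57
eef_pos: [522.4, -177.0, 339.0]
tool_rot: [3.142, -0.001, 1.666]
force: [-0.2, -0.3, 0.2]
width: 0.0
```

```bash
cat > snap.py <<'E'
import sys
from cell import ctrl
from h import *
def snap(n,tag):
    i=ctrl.camera_info(n);p,d=ctrl.get_image(n)
    np.savez(f"{n}{tag}.npz",p=p,d=d,K=i["intrinsics"],r=i["rvec"],t=i["tvec"]);cv2.imwrite(f"pics/{n}{tag}.png",p[:,:,::-1])
    return np.load(f"{n}{tag}.npz")
def st():
    s=ctrl.read_state();print({k:np.round(s[k],3).tolist() for k in("clock","qpos","eef_pos","tool_rot","force","torque","width")})
E
python3 - <<'E'
from snap import *
st();z=snap("wrist","1");R=cv2.Rodrigues(z["r"])[0];print("cam",-R.T@z["t"].reshape(3),R[2])
E
```

```text
{'clock': 1.567, 'qpos': [0.566, 0.411, -0.424, 1.647, 0.182, 1.124, 0.189], 'eef_pos': [522.391, -177.009, 338.971], 'tool_rot': [3.142, -0.001, 1.666], 'force': [-0.214, -0.347, 0.154], 'torque': [-0.063, 0.052, -0.013], 'width': 0.044}
cam [ 515.17928951 -101.92730586  474.57472543] [ 0.02850366 -0.29008591 -0.95657603]
```

View pics/wrist1.png

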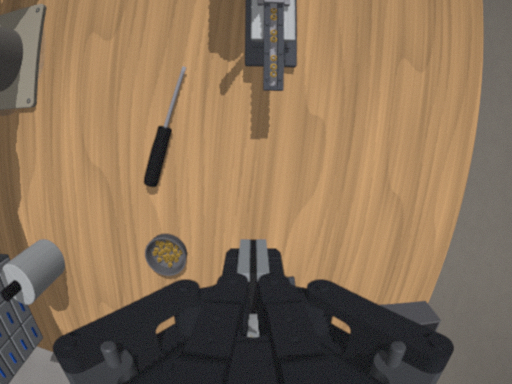

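The track tail shows at (273,80) px in the wrist view, with the bar at (270,30). I need to move forward to see the whole feeder.

Request:
{"name": "step_arm", "arguments": {
  "deltas": [
    [[0, 2, 38, 0, 0, 0, 0], [0, 2, 38, 0, 0, 0, 0], [0, 2, 38, 0, 0, 0, 0], [0, 0, 38, 0, 0, 0, 0], [0, 0, 0, 0, 0, 0, 0], [0, 0, 0, 0, 0, 0, 0]]
  ]
}}

```text
clock: 2.12
eef_pos: [526.8, -26.9, 339.5]
tool_rot: [-3.141, 0.0, 1.663]
force: [0.1, -0.5, -0.1]
width: -0.1
```

```bash
python3 - <<'E'
from snap import *
st();z=snap("wrist","2");
c=z["p"][0:230,150:400];cv2.imwrite("pics/wrist2c.png",cv2.resize(c,None,fx=2.6,fy=2.6,interpolation=cv2.INTER_CUBIC)[:,:,::-1])
E
```

```text
{'clock': 2.117, 'qpos': [0.325, 0.375, -0.463, 1.707, 0.185, 1.103, -0.102], 'eef_pos': [526.836, -26.936, 339.49], 'tool_rot': [-3.141, 0.0, 1.663], 'force': [0.138, -0.516, -0.126], 'torque': [-0.05, -0.03, 0.018], 'width': -0.089}
```

View pics/wrist2c.png

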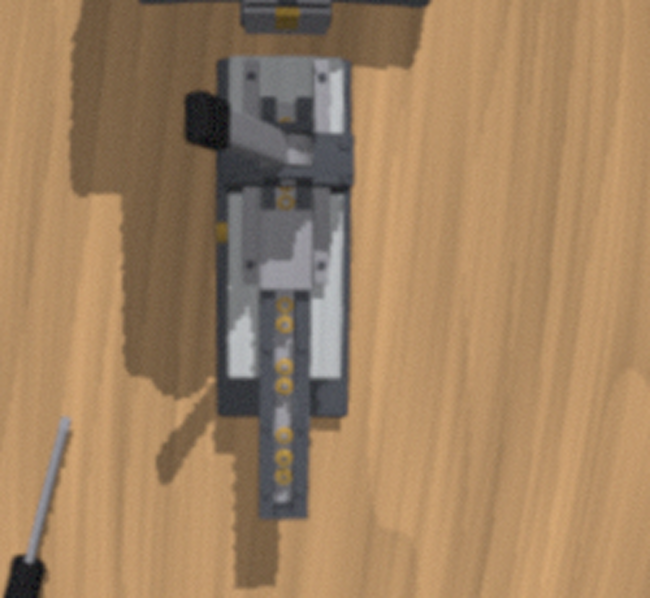

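```bash
python3 - <<'E'
from snap import *
z=load("wrist2.npz");W=cloud(z,True)
def at(cx,cy):
    u=int(round(cx/2.6+150-.3));v=int(round(cy/2.6-.3));return W[v,u].round(1)
for nm,c in dict(tailL=(263,512),tailR=(304,512),plateBL=(263,286),plateBR=(309,286),barBL=(221,410),barBR=(344,410),barFL=(222,62),barFR=(348,62),yokeR=(335,155),leverpin=(297,155),grip=(207,118),gripend=(198,100),gripend2=(200,138),nestL=(246,5),nestR=(328,5),nestLb=(246,26),nestRb=(326,26),table=(450,400),noseish=(287,110)).items():print(nm,at(*c))
# track dark top edges: fit centre line
P=W.reshape(-1,3)
t=P[(P[:,2]>78)&(P[:,2]<88)&(P[:,1]<40)&(P[:,1]>-110)&(P[:,0]>500)&(P[:,0]<580)]
print(len(t),t.min(0),t.max(0))
r=cv2.minAreaRect(t[t[:,1]<5][:,:2].astype(np.float32));print("track rect",r)
b=P[(P[:,2]>57)&(P[:,2]<70)&(P[:,1]>-40)&(P[:,1]<170)&(P[:,0]>480)&(P[:,0]<600)]
print("bar rect",len(b),cv2.minAreaRect(b[:,:2].astype(np.float32)))
n=P[(P[:,2]>55)&(P[:,2]<95)&(P[:,1]>165)&(P[:,1]<200)&(P[:,0]>480)&(P[:,0]<560)]
print("nest",len(n),np.percentile(n,[1,10,50,90,99],axis=0).round(1))
E
```

```text
tailL [528.4 -68.3  83.9]
tailR [550.2 -66.1  84.2]
plateBL [517.6  49.   90.9]
plateBR [540.4  51.2  91.1]
barBL [499.  -26.1  15.2]
barBR [572.2 -19.2  14.8]
barFL [480.1 183.5  15. ]
barFR [554.7 191.6  13.6]
yokeR [545.3 115.3 110.9]
leverpin [526.9 109.6 131.6]
grip [492.9 107.5 203. ]
gripend [489.7 113.7 204.2]
gripend2 [491.8  99.9 202.2]
nestL [494.4 197.3  81.4]
nestR [536.3 201.   83.1]
nestLb [494.6 191.   64.9]
nestRb [536.7 195.   66. ]
table [640.7  -9.    0.7]
noseish [520.7 144.4  68.7]
1125 [515.82408801 -71.49742456  78.01596026] [550.56128907  39.95746778  87.70219575]
track rect ((535.3800659179688, -32.51020431518555), (25.924835205078125, 76.29118347167969), 5.176209449768066)
bar rect 1875 ((527.00537109375, 67.43673706054688), (60.546409606933594, 209.61204528808594), 5.140720367431641)
nest 706 [[489.9 165.2  56.1]
 [497.5 167.5  64.1]
 [516.9 191.1  70.7]
 [536.3 196.8  88.6]
 [546.5 199.5  90.4]]
```

The wrist crop shows the tail edge at crop (283,518), the lever grip at (207,118) and the nest block at (287,20). From these I get:

- **Feeder:** yaw is about 95.2° and its origin is about (529,77).
- **Tail:** the face is at about (539,-71).
- **Nest:** the face is at about x_f = 116, so the track has roughly 45 mm to travel.

I'm moving down behind the tail now.

Request:
{"name": "step_arm", "arguments": {
  "deltas": [
    [[0, 7, -36, -5, 0, 0, 0], [0, 7, -36, -5, 0, 0, 0], [0, 0, 0, -36, 0, 0, 0], [0, 0, 0, -36, 0, 0, 0], [0, 0, 0, -36, 0, 0, 0], [0, 0, 0, -36, 0, 0, 0], [0, 0, 0, -36, 0, 0, 0], [0, 0, 0, -36, 0, 0, 0], [0, 0, 0, -36, 0, 0, 0], [0, 0, 0, 0, 0, 0, 0]]
  ]
}}

```text
clock: 3.0
eef_pos: [535.7, -102.7, 71.0]
tool_rot: [-3.129, -0.001, 1.657]
force: [-2.2, -0.3, 0.4]
width: -0.2
```

```bash
python3 - <<'E'
from snap import *
st();z=snap("wrist","3")
E
```

```text
{'clock': 3.0, 'qpos': [0.325, 0.746, -0.291, 1.927, 0.394, 0.537, -0.151], 'eef_pos': [535.698, -102.734, 71.029], 'tool_rot': [-3.129, -0.001, 1.657], 'force': [-2.185, -0.28, 0.377], 'torque': [-0.028, 0.115, 0.01], 'width': -0.207}
```

View pics/wrist3.png

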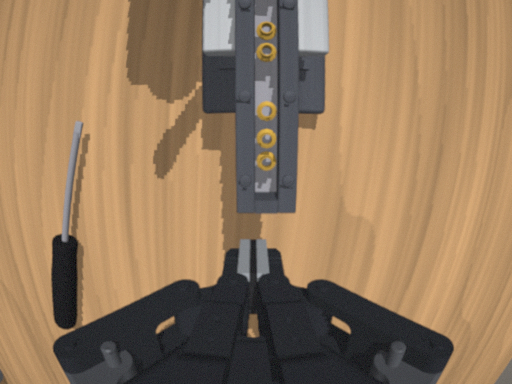

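The tail face is at (266,212) px and the fingertips are at (254,240), about 5 mm to the robot's side. The arm is still settling, so I'll centre it.

Request:
{"name": "step_arm", "arguments": {
  "deltas": [
    [[0, 0, 0, 0, 0, 0, 0], [0, 0, 0, 0, 0, 0, 0], [0, 0, 0, 0, 0, 0, 0]]
  ]
}}

```text
clock: 3.3
eef_pos: [543.1, -100.6, 79.8]
tool_rot: [3.137, 0.001, 1.66]
force: [0.8, -0.9, -0.2]
width: -0.1
```

```bash
python3 - <<'E'
from snap import *
st();z=snap("wrist","4");W=cloud(z,True);P=W.reshape(-1,3)
t=P[(P[:,2]>79)&(P[:,2]<90)&(P[:,1]<-5)&(P[:,1]>-82)&(P[:,0]>515)&(P[:,0]<565)]
r=cv2.minAreaRect(t[:,:2].astype(np.float32));print(len(t),r,np.percentile(t,[1,99],axis=0));print(cv2.boxPoints(r))
E
```

```text
{'clock': 3.3, 'qpos': [0.325, 0.733, -0.297, 1.921, 0.392, 0.54, -0.15], 'eef_pos': [543.056, -100.562, 79.796], 'tool_rot': [3.137, 0.001, 1.66], 'force': [0.838, -0.91, -0.184], 'torque': [0.033, -0.008, 0.011], 'width': -0.148}
5724 ((535.9232177734375, -37.58747482299805), (26.26926040649414, 67.33737182617188), 4.750578880310059) [[521.40972488 -70.40661353  80.51906909]
 [550.12353433  -5.65657389  86.43074518]]
[[520.0453    -5.122238]
 [525.6221   -72.22829 ]
 [551.80115  -70.05271 ]
 [546.22437   -2.946663]]
```

Request:
{"name": "step_arm", "arguments": {
  "deltas": [
    [[0, 0, 3, -2, 0, 0, 0], [0, 0, 4, -1, 0, 0, 0], [0, 0, 2, 0, 0, 0, 0], [0, 0, 0, 0, 0, 0, 0], [0, 0, 0, 0, 0, 0, 0]]
  ]
}}

```text
clock: 3.77
eef_pos: [541.4, -90.2, 74.4]
tool_rot: [3.142, -0.0, 1.662]
force: [-0.4, -0.1, 1.3]
width: -0.1
```

Request:
{"name": "step_arm", "arguments": {
  "deltas": [
    [[0, -0.1, 1, 0, 0, 0, 0], [0, -0.1, 1, 0, 0, 0, 0], [0, -0.1, 1, 0, 0, 0, 0], [0, -0.1, 1, 0, 0, 0, 0], [0, -0.1, 1, 0, 0, 0, 0], [0, -0.1, 1, 0, 0, 0, 0], [0, -0.1, 1, 0, 0, 0, 0], [0, -0.1, 1, 0, 0, 0, 0], [0, -0.1, 1, 0, 0, 0, 0], [0, -0.1, 1, 0, 0, 0, 0]]
  ]
}}

```text
clock: 4.6
eef_pos: [540.4, -81.8, 74.3]
tool_rot: [-3.141, 0.001, 1.66]
force: [1.9, -2.9, -0.4]
width: -0.1
```

Force in y has risen to -2.9 N, which suggests contact with the tail. I'm pushing at a moderate pace through the first part of the travel.

Request:
{"name": "step_arm", "arguments": {
  "deltas": [
    [[0, -0.15, 1.5, 0, 0, 0, 0], [0, -0.15, 1.5, 0, 0, 0, 0], [0, -0.15, 1.5, 0, 0, 0, 0], [0, -0.15, 1.5, 0, 0, 0, 0], [0, -0.15, 1.5, 0, 0, 0, 0], [0, -0.15, 1.5, 0, 0, 0, 0], [0, -0.15, 1.5, 0, 0, 0, 0], [0, -0.15, 1.5, 0, 0, 0, 0], [0, -0.15, 1.5, 0, 0, 0, 0], [0, -0.15, 1.5, 0, 0, 0, 0]]
  ]
}}

```text
clock: 5.43
eef_pos: [538.8, -65.5, 74.3]
tool_rot: [3.142, -0.0, 1.661]
force: [-0.0, -3.7, 0.4]
width: -0.0
```

Request:
{"name": "step_arm", "arguments": {
  "deltas": [
    [[0, -0.15, 1.5, 0, 0, 0, 0], [0, -0.15, 1.5, 0, 0, 0, 0], [0, -0.15, 1.5, 0, 0, 0, 0], [0, -0.15, 1.5, 0, 0, 0, 0], [0, -0.15, 1.5, 0, 0, 0, 0], [0, -0.15, 1.5, 0, 0, 0, 0], [0, -0.15, 1.5, 0, 0, 0, 0], [0, -0.15, 1.5, 0, 0, 0, 0], [0, -0.15, 1.5, 0, 0, 0, 0], [0, -0.15, 1.5, 0, 0, 0, 0]]
  ]
}}

```text
clock: 6.27
eef_pos: [537.3, -50.5, 74.3]
tool_rot: [-3.142, -0.0, 1.661]
force: [0.6, -3.0, 0.1]
width: -0.2
```

```bash
python3 - <<'E'
from snap import *
st();z=snap("wrist","5")
E
```

```text
{'clock': 6.267, 'qpos': [0.224, 0.73, -0.278, 1.954, 0.385, 0.509, -0.236], 'eef_pos': [537.31, -50.545, 74.31], 'tool_rot': [-3.142, -0.0, 1.661], 'force': [0.578, -3.005, 0.106], 'torque': [-0.658, -0.072, 0.063], 'width': -0.184}
```

View pics/wrist5.png

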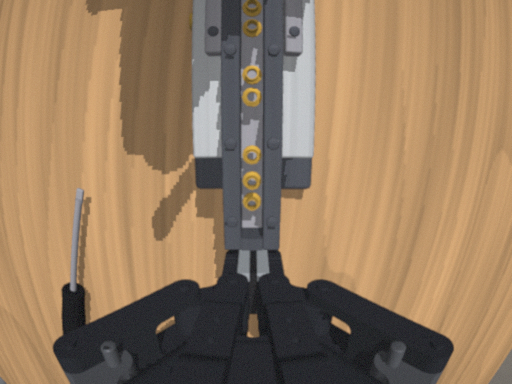

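The fingers are flat on the tail at (252,248) px and the track slides with about 3.3 N of friction. I expect contact about 10–13 mm further on, so I'm slowing down.

Request:
{"name": "step_arm", "arguments": {
  "deltas": [
    [[0, -0.07, 0.8, 0, 0, 0, 0], [0, -0.07, 0.8, 0, 0, 0, 0], [0, -0.07, 0.8, 0, 0, 0, 0], [0, -0.07, 0.8, 0, 0, 0, 0], [0, -0.07, 0.8, 0, 0, 0, 0], [0, -0.07, 0.8, 0, 0, 0, 0], [0, -0.07, 0.8, 0, 0, 0, 0], [0, -0.07, 0.8, 0, 0, 0, 0], [0, -0.07, 0.8, 0, 0, 0, 0], [0, -0.07, 0.8, 0, 0, 0, 0]]
  ]
}}

```text
clock: 7.15
eef_pos: [536.6, -42.6, 74.3]
tool_rot: [-3.142, -0.0, 1.661]
force: [0.2, -3.2, 1.1]
width: 0.1
```

Request:
{"name": "step_arm", "arguments": {
  "deltas": [
    [[0, -0.04, 0.4, 0, 0, 0, 0], [0, -0.04, 0.4, 0, 0, 0, 0], [0, -0.04, 0.4, 0, 0, 0, 0], [0, -0.04, 0.4, 0, 0, 0, 0]]
  ]
}}

```text
clock: 7.48
eef_pos: [536.5, -41.1, 74.3]
tool_rot: [3.142, 0.0, 1.661]
force: [0.1, -3.5, -0.3]
width: -0.2
```

Request:
{"name": "step_arm", "arguments": {
  "deltas": [
    [[0, -0.04, 0.4, 0, 0, 0, 0], [0, -0.04, 0.4, 0, 0, 0, 0], [0, -0.04, 0.4, 0, 0, 0, 0], [0, -0.04, 0.4, 0, 0, 0, 0]]
  ]
}}

```text
clock: 7.82
eef_pos: [536.3, -39.7, 74.3]
tool_rot: [-3.142, 0.0, 1.661]
force: [0.7, -4.6, 0.2]
width: -0.1
```

Request:
{"name": "step_arm", "arguments": {
  "deltas": [
    [[0, -0.03, 0.3, 0, 0, 0, 0], [0, -0.03, 0.3, 0, 0, 0, 0]]
  ]
}}

```text
clock: 7.98
eef_pos: [536.2, -39.2, 74.3]
tool_rot: [-3.142, 0.0, 1.66]
force: [0.8, -4.2, -0.4]
width: 0.0
```

Request:
{"name": "step_arm", "arguments": {
  "deltas": [
    [[0, -0.03, 0.3, 0, 0, 0, 0], [0, -0.03, 0.3, 0, 0, 0, 0]]
  ]
}}

```text
clock: 8.15
eef_pos: [536.1, -38.5, 74.3]
tool_rot: [-3.141, 0.0, 1.661]
force: [-0.1, -4.8, 0.3]
width: -0.2
```

Request:
{"name": "step_arm", "arguments": {
  "deltas": [
    [[0, -0.03, 0.3, 0, 0, 0, 0], [0, -0.03, 0.3, 0, 0, 0, 0]]
  ]
}}

```text
clock: 8.32
eef_pos: [536.2, -38.2, 74.3]
tool_rot: [-3.142, 0.001, 1.66]
force: [1.0, -5.3, 0.1]
width: -0.1
```

Request:
{"name": "step_arm", "arguments": {
  "deltas": [
    [[0, -0.03, 0.3, 0, 0, 0, 0], [0, 0, 0, 0, 0, 0, 0]]
  ]
}}

```text
clock: 8.48
eef_pos: [536.2, -38.1, 74.3]
tool_rot: [-3.142, 0.001, 1.66]
force: [0.1, -5.3, -0.1]
width: 0.2
```

Request:
{"name": "step_arm", "arguments": {
  "deltas": [
    [[0, -0.03, 0.3, 0, 0, 0, 0], [0, 0, 0, 0, 0, 0, 0]]
  ]
}}

```text
clock: 8.65
eef_pos: [536.1, -38.0, 74.3]
tool_rot: [-3.141, 0.001, 1.66]
force: [1.4, -5.7, -0.4]
width: -0.0
```

Request:
{"name": "step_arm", "arguments": {
  "deltas": [
    [[0, -0.03, 0.3, 0, 0, 0, 0], [0, 0, 0, 0, 0, 0, 0]]
  ]
}}

```text
clock: 8.82
eef_pos: [536.1, -38.0, 74.3]
tool_rot: [-3.141, 0.001, 1.66]
force: [1.4, -7.1, 0.3]
width: 0.3
```

The tool has stopped advancing at y ≈ -38.0 while the force keeps rising, so this is the hard contact. I'll bring it up gently to about 11 N total, of which about 3.5 N is friction.

Request:
{"name": "step_arm", "arguments": {
  "deltas": [
    [[0, -0.04, 0.4, 0, 0, 0, 0], [0, 0, 0, 0, 0, 0, 0]]
  ]
}}

```text
clock: 8.98
eef_pos: [536.0, -37.9, 74.3]
tool_rot: [-3.141, 0.002, 1.66]
force: [0.8, -6.9, 0.0]
width: 0.1
```

Request:
{"name": "step_arm", "arguments": {
  "deltas": [
    [[0, -0.05, 0.5, 0, 0, 0, 0], [0, 0, 0, 0, 0, 0, 0]]
  ]
}}

```text
clock: 9.15
eef_pos: [536.0, -37.9, 74.3]
tool_rot: [-3.141, 0.002, 1.659]
force: [0.8, -6.3, 0.1]
width: -0.3
```

Request:
{"name": "step_arm", "arguments": {
  "deltas": [
    [[0, -0.05, 0.5, 0, 0, 0, 0], [0, 0, 0, 0, 0, 0, 0], [0, 0, 0, 0, 0, 0, 0]]
  ]
}}

```text
clock: 9.4
eef_pos: [536.0, -37.8, 74.3]
tool_rot: [-3.141, 0.003, 1.659]
force: [1.5, -9.3, 0.4]
width: 0.2
```

Request:
{"name": "step_arm", "arguments": {
  "deltas": [
    [[0, -0.05, 0.5, 0, 0, 0, 0], [0, 0, 0, 0, 0, 0, 0], [0, 0, 0, 0, 0, 0, 0]]
  ]
}}

```text
clock: 9.65
eef_pos: [536.0, -37.7, 74.4]
tool_rot: [-3.141, 0.003, 1.659]
force: [1.2, -9.7, -0.1]
width: -0.0
```

Request:
{"name": "step_arm", "arguments": {
  "deltas": [
    [[0, -0.05, 0.5, 0, 0, 0, 0], [0, 0, 0, 0, 0, 0, 0], [0, 0, 0, 0, 0, 0, 0]]
  ]
}}

```text
clock: 9.9
eef_pos: [535.9, -37.6, 74.3]
tool_rot: [-3.141, 0.004, 1.659]
force: [1.3, -10.2, -0.4]
width: 0.0
```

Request:
{"name": "step_arm", "arguments": {
  "deltas": [
    [[0, -0.05, 0.5, 0, 0, 0, 0], [0, 0, 0, 0, 0, 0, 0], [0, 0, 0, 0, 0, 0, 0]]
  ]
}}

```text
clock: 10.15
eef_pos: [535.9, -37.6, 74.4]
tool_rot: [-3.141, 0.004, 1.658]
force: [1.9, -10.5, 1.0]
width: 0.1
```

```bash
python3 - <<'E'
from snap import *
st();z=snap("wrist","6");snap("scene","6")
c=z["p"][0:260,150:400];cv2.imwrite("pics/wrist6c.png",cv2.resize(c,None,fx=2.3,fy=2.3,interpolation=cv2.INTER_CUBIC)[:,:,::-1])
z=load("scene6.npz");c=z["p"][100:225,225:350];cv2.imwrite("pics/scene6c.png",cv2.resize(c,None,fx=4.6,fy=4.6,interpolation=cv2.INTER_CUBIC)[:,:,::-1])
st()
E
```

```text
{'clock': 10.15, 'qpos': [0.192, 0.727, -0.269, 1.961, 0.384, 0.504, -0.264], 'eef_pos': [535.868, -37.584, 74.359], 'tool_rot': [-3.141, 0.004, 1.658], 'force': [1.944, -10.517, 1.036], 'torque': [-2.348, -0.253, -0.001], 'width': 0.12}
{'clock': 10.25, 'qpos': [0.192, 0.727, -0.269, 1.961, 0.384, 0.504, -0.264], 'eef_pos': [535.849, -37.607, 74.379], 'tool_rot': [-3.141, 0.004, 1.658], 'force': [0.973, -10.807, -0.548], 'torque': [-2.396, -0.251, -0.004], 'width': 0.133}
```

View pics/wrist6c.png

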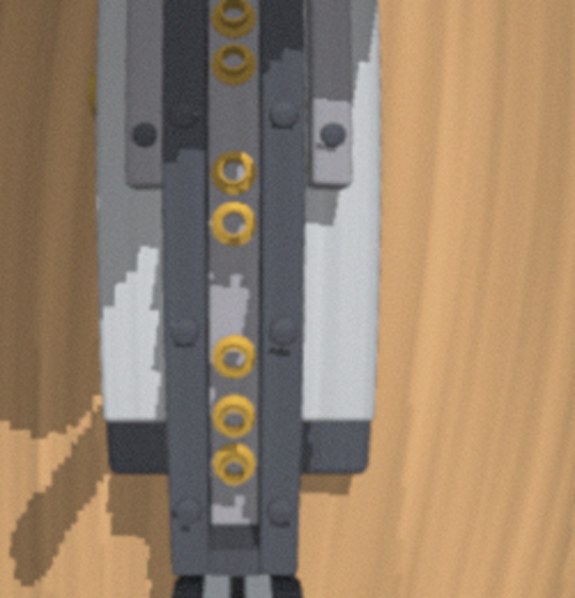

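View pics/scene6c.png

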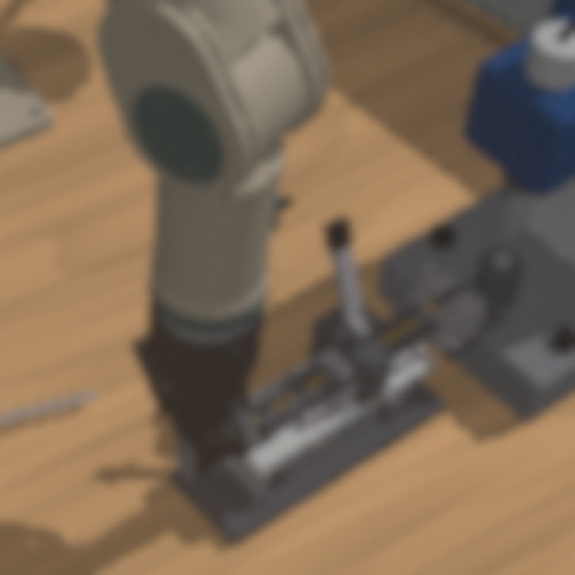

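The track is home with about 10.5 N total, roughly 7 N of it on the nest. It travelled 44 mm, which matches the vision estimate of 45. Now I'm backing off gently, rising, and turning for the lever.

Request:
{"name": "step_arm", "arguments": {
  "deltas": [
    [[0, 0.1, -1, 0, 0, 0, 0], [0, 0.1, -1.5, 0, 0, 0, 0], [0, 0.2, -2, 0, 0, 0, 0], [0, 0.5, -5, 0, 0, 0, 0], [0, 1, -12, 0, 0, 0, 0], [0, 0, -4, 20, 0, 0, 0], [0, 0, 0, 38, 0, 0, 0], [0, 0, 0, 38, 0, 0, 0], [0, 0, 0, 38, 0, 0, 0], [0, 0, 0, 32, 0, 0, 0]]
  ]
}}

```text
clock: 11.08
eef_pos: [538.0, -59.3, 242.9]
tool_rot: [3.14, -0.001, 1.661]
force: [1.5, -0.1, 0.7]
width: 0.0
```

```bash
python3 - <<'E'
from snap import *
st();z=snap("wrist","7")
c=z["p"][0:260,130:400];cv2.imwrite("pics/wrist7c.png",cv2.resize(c,None,fx=2.3,fy=2.3,interpolation=cv2.INTER_CUBIC)[:,:,::-1])
W=cloud(z,True);P=W.reshape(-1,3)
t=P[(P[:,2]>79)&(P[:,2]<90)&(P[:,1]<25)&(P[:,1]>-62)&(P[:,0]>505)&(P[:,0]<565)]
r=cv2.minAreaRect(t[:,:2].astype(np.float32));print(len(t),r);print(cv2.boxPoints(r))
for lo,hi in((105,113),(126,134),(150,160),(165,175),(180,190),(190,200),(200,206)):
    q=P[(P[:,2]>lo)&(P[:,2]<hi)&(P[:,1]>70)&(P[:,1]<150)&(P[:,0]>460)&(P[:,0]<600)]
    if len(q):print(lo,len(q),np.percentile(q,[3,50,97],axis=0).round(1).tolist())
E
```

```text
{'clock': 11.083, 'qpos': [0.339, 0.492, -0.413, 1.812, 0.246, 0.886, -0.097], 'eef_pos': [538.038, -59.254, 242.93], 'tool_rot': [3.14, -0.001, 1.661], 'force': [1.535, -0.134, 0.664], 'torque': [-0.002, -0.06, 0.013], 'width': 0.019}
943 ((532.253662109375, -0.1596221923828125), (25.676555633544922, 52.02124786376953), 4.944750785827637)
[[517.2211    24.647602]
 [521.70514  -27.180038]
 [547.2862   -24.966846]
 [542.8022    26.860794]]
105 1014 [[493.7, 96.9, 106.9], [530.4, 107.1, 110.8], [552.7, 121.4, 112.7]]
126 322 [[513.2, 98.0, 127.1], [525.6, 102.5, 132.0], [533.6, 112.5, 133.8]]
150 24 [[508.2, 101.7, 150.1], [511.5, 102.6, 152.8], [515.1, 103.6, 154.4]]
```

View pics/wrist7c.png

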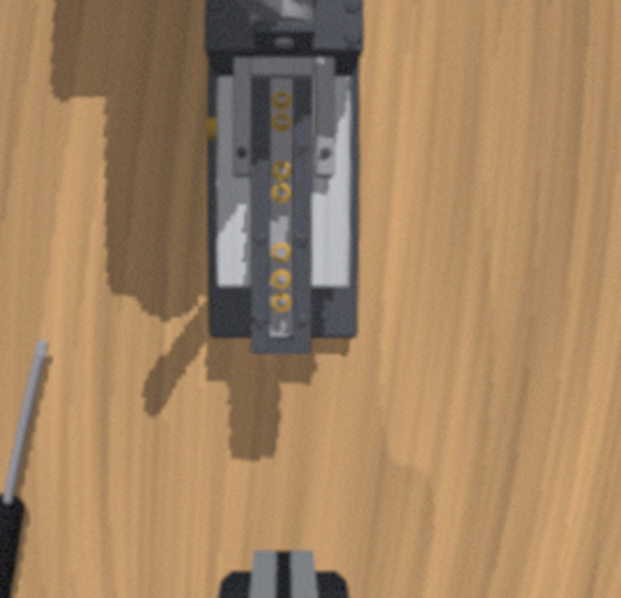

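The track stays home, with the tail edge at crop (281,350) and tail y ≈ -26. Next I'm moving to the lever's +y side, turning a quarter so the finger sides do the pushing.

Request:
{"name": "step_arm", "arguments": {
  "deltas": [
    [[0, -10, 10, 0, 0, 0, -0.12], [0, -10, 12, 0, 0, 0, -0.12], [0, -10, 14, 0, 0, 0, -0.12], [0, -10, 14, 0, 0, 0, -0.12], [0, -10, 14, 0, 0, 0, -0.12], [0, -10, 14, 0, 0, 0, -0.12], [0, -10, 14, 0, 0, 0, -0.12], [0, -6, 14, 0, 0, 0, -0.12], [0, -6, 14, 0, 0, 0, -0.12], [0, 0, 14, 0, 0, 0, -0.12]]
  ]
}}

```text
clock: 11.97
eef_pos: [454.2, 75.2, 240.1]
tool_rot: [-3.141, 0.001, 0.456]
force: [-0.5, -1.1, 0.5]
width: -0.3
```

Request:
{"name": "step_arm", "arguments": {
  "deltas": [
    [[0, 0, 14, 0, 0, 0, -0.12], [0, 0, 14, 0, 0, 0, -0.12], [0, 0, 0, 0, 0, 0, -0.12], [0, 0, 0, 0, 0, 0, -0.01], [0, 0, 0, 0, 0, 0, 0]]
  ]
}}

```text
clock: 12.38
eef_pos: [455.5, 102.6, 240.1]
tool_rot: [3.141, 0.0, 0.094]
force: [-0.7, 0.5, 0.5]
width: 0.1
```

```bash
python3 - <<'E'
from snap import *
st();z=snap("wrist","8")
W=cloud(z,True);P=W.reshape(-1,3)
for lo,hi in((105,113),(126,134),(150,160),(165,175),(180,190),(190,200),(200,208)):
    q=P[(P[:,2]>lo)&(P[:,2]<hi)&(P[:,1]>70)&(P[:,1]<150)&(P[:,0]>472)&(P[:,0]<600)]
    if len(q):print(lo,len(q),np.percentile(q,[3,50,97],axis=0).round(1).tolist())
E
```

```text
{'clock': 12.383, 'qpos': [-0.26, 0.369, -0.029, 2.007, 0.015, 0.766, -1.775], 'eef_pos': [455.548, 102.568, 240.102], 'tool_rot': [3.141, 0.0, 0.094], 'force': [-0.696, 0.454, 0.462], 'torque': [-0.009, 0.064, -0.019], 'width': 0.056}
105 763 [[496.5, 97.7, 109.3], [541.5, 112.5, 110.9], [553.2, 125.1, 112.5]]
126 540 [[513.3, 99.1, 127.3], [526.0, 112.2, 132.6], [533.1, 124.4, 133.8]]
150 136 [[510.5, 103.5, 150.6], [512.9, 110.6, 155.1], [515.2, 117.4, 159.4]]
165 186 [[503.8, 102.6, 165.4], [506.5, 110.4, 170.3], [509.2, 117.5, 174.6]]
180 197 [[497.8, 101.1, 180.2], [500.2, 109.6, 186.1], [502.5, 118.2, 189.7]]
190 345 [[484.5, 100.1, 190.3], [496.1, 109.2, 195.7], [498.9, 118.6, 199.9]]
200 482 [[485.0, 99.9, 200.3], [490.2, 108.8, 202.5], [494.2, 117.7, 204.1]]
```

View pics/wrist8.png

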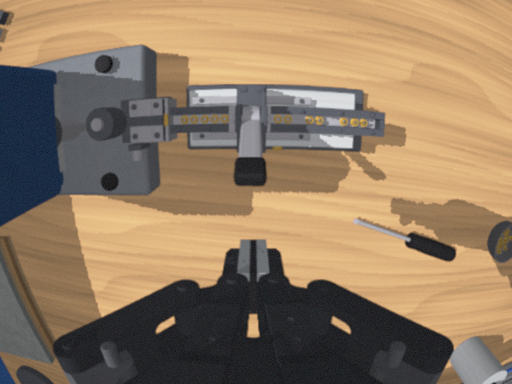

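The lever grip is at (250,172) px with the blade running up to the yoke, centre y ≈ 109 near the tip, and the angle is about 23–25° open. I'm shifting 4 mm in y, lowering beside it and starting to push gently.

Request:
{"name": "step_arm", "arguments": {
  "deltas": [
    [[0, 0, 4, -20, 0, 0, 0], [0, 0, 0, -20, 0, 0, 0], [0, 5, 0.4, -2, 0, 0, 0], [0, 5, 0.4, 0, 0, 0, 0], [0, 3, 0.3, 0, 0, 0, 0], [0, 3, 0.3, 0, 0, 0, 0], [0, 3, 0.3, 0, 0, 0, 0], [0, 3, 0.3, 0, 0, 0, 0]]
  ]
}}

```text
clock: 13.1
eef_pos: [478.0, 108.6, 198.9]
tool_rot: [-3.142, -0.0, 0.091]
force: [-1.3, 0.1, 0.9]
width: -0.2
```

Request:
{"name": "step_arm", "arguments": {
  "deltas": [
    [[0, 3, 0.3, 0, 0, 0, 0], [0, 3, 0.3, 0, 0, 0, 0], [0, 3, 0.3, 0, 0, 0, 0], [0, 3, 0.3, 0, 0, 0, 0], [0, 3, 0.3, 0, 0, 0, 0]]
  ]
}}

```text
clock: 13.52
eef_pos: [493.0, 110.2, 198.3]
tool_rot: [3.142, -0.0, 0.091]
force: [-0.9, 0.3, 1.1]
width: -0.5
```

```bash
python3 - <<'E'
from snap import *
st();z=snap("wrist","9")
E
```

```text
{'clock': 13.517, 'qpos': [-0.256, 0.479, -0.027, 1.961, 0.02, 0.702, -1.776], 'eef_pos': [493.008, 110.171, 198.35], 'tool_rot': [3.142, -0.0, 0.091], 'force': [-0.936, 0.27, 1.14], 'torque': [-0.056, 0.159, 0.061], 'width': -0.501}
```

View pics/wrist9.png

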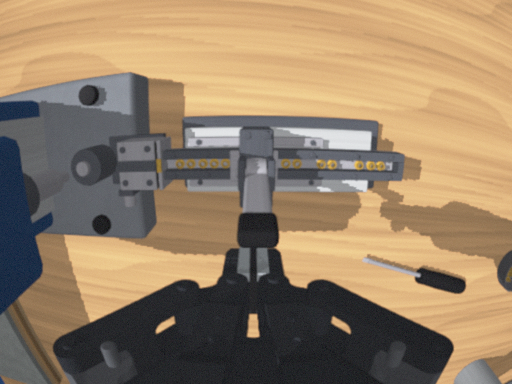

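The grip at (258,230) px is against the fingers and the lever is following at about 1 N. I'm carrying on towards the bite.

Request:
{"name": "step_arm", "arguments": {
  "deltas": [
    [[0, 3.5, 0.3, 0.4, 0, 0, 0], [0, 3.5, 0.3, 0.4, 0, 0, 0], [0, 3.5, 0.3, 0.4, 0, 0, 0], [0, 3.5, 0.3, 0.4, 0, 0, 0], [0, 3.5, 0.3, 0, 0, 0, 0]]
  ]
}}

```text
clock: 13.98
eef_pos: [510.2, 111.7, 199.9]
tool_rot: [3.142, 0.001, 0.091]
force: [-2.5, -0.1, 2.3]
width: -0.2
```

Request:
{"name": "step_arm", "arguments": {
  "deltas": [
    [[0, 3.5, 0.3, -0.3, 0, 0, 0], [0, 3.5, 0.3, -0.3, 0, 0, 0], [0, 3.5, 0.3, -0.4, 0, 0, 0]]
  ]
}}

```text
clock: 14.23
eef_pos: [519.1, 112.4, 198.8]
tool_rot: [3.141, 0.004, 0.091]
force: [-5.7, -0.5, 7.2]
width: 0.1
```

Request:
{"name": "step_arm", "arguments": {
  "deltas": [
    [[0, 3.5, 0.3, -0.5, 0, 0, 0], [0, 3.5, 0.3, -0.5, 0, 0, 0], [0, 3.5, 0.3, -0.6, 0, 0, 0]]
  ]
}}

```text
clock: 14.48
eef_pos: [529.5, 113.3, 197.2]
tool_rot: [3.141, 0.004, 0.091]
force: [-6.2, -0.2, 4.5]
width: -0.1
```

Request:
{"name": "step_arm", "arguments": {
  "deltas": [
    [[0, 4, 0.35, -1.2, 0, 0, 0], [0, 4, 0.35, -1.5, 0, 0, 0], [0, 4, 0.35, -1.8, 0, 0, 0]]
  ]
}}

```text
clock: 14.73
eef_pos: [542.1, 114.4, 192.9]
tool_rot: [3.141, 0.003, 0.091]
force: [-4.9, -0.5, 5.8]
width: 0.4
```

Request:
{"name": "step_arm", "arguments": {
  "deltas": [
    [[0, 4, 0.35, -2.1, 0, 0, 0], [0, 4, 0.35, -2.4, 0, 0, 0], [0, 3.5, 0.35, -2.6, 0, 0, 0]]
  ]
}}

```text
clock: 14.98
eef_pos: [554.3, 115.5, 185.8]
tool_rot: [3.141, 0.001, 0.091]
force: [-3.3, -0.4, 4.6]
width: 0.3
```

```bash
python3 - <<'E'
from snap import *
st();z=snap("wrist","10")
E
```

```text
{'clock': 14.983, 'qpos': [-0.238, 0.574, -0.026, 1.81, 0.02, 0.758, -1.754], 'eef_pos': [554.314, 115.487, 185.75], 'tool_rot': [3.141, 0.001, 0.091], 'force': [-3.257, -0.355, 4.624], 'torque': [-0.088, 0.909, 0.01], 'width': 0.325}
```

View pics/wrist10.png

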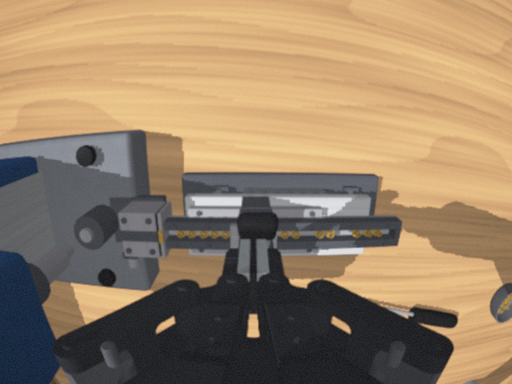

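The grip at (258,225) px is still ahead of the fingers and the force is about 5.7 N. I'm following the arc down.

Request:
{"name": "step_arm", "arguments": {
  "deltas": [
    [[0, 3.5, 0.3, -3, 0, 0, 0], [0, 3.2, 0.3, -3.2, 0, 0, 0], [0, 3.2, 0.3, -3.4, 0, 0, 0], [0, 3, 0.3, -3.6, 0, 0, 0]]
  ]
}}

```text
clock: 15.37
eef_pos: [568.3, 116.7, 172.3]
tool_rot: [3.142, -0.001, 0.091]
force: [-3.1, -0.8, 3.0]
width: 0.1
```

Request:
{"name": "step_arm", "arguments": {
  "deltas": [
    [[0, 2.8, 0.2, -3.6, 0, 0, 0], [0, 2, 0.2, -3.8, 0, 0, 0], [0, 2, 0.2, -4, 0, 0, 0]]
  ]
}}

```text
clock: 15.62
eef_pos: [575.5, 117.4, 160.8]
tool_rot: [-3.141, -0.002, 0.091]
force: [1.0, -0.2, 1.5]
width: -0.0
```

Request:
{"name": "step_arm", "arguments": {
  "deltas": [
    [[0, 1.5, 0.1, -4, 0, 0, 0], [0, 1.2, 0.1, -4, 0, 0, 0], [0, 1, 0.1, -4, 0, 0, 0]]
  ]
}}

```text
clock: 15.87
eef_pos: [578.2, 117.7, 148.5]
tool_rot: [-3.142, 0.0, 0.091]
force: [0.2, 0.2, -0.2]
width: -0.1
```

```bash
python3 - <<'E'
from snap import *
st();z=snap("wrist","11")
E
```

```text
{'clock': 15.867, 'qpos': [-0.233, 0.654, -0.024, 1.776, 0.023, 0.712, -1.749], 'eef_pos': [578.219, 117.677, 148.452], 'tool_rot': [-3.142, 0.0, 0.091], 'force': [0.218, 0.218, -0.24], 'torque': [0.056, -0.011, -0.036], 'width': -0.058}
```

View pics/wrist11.png

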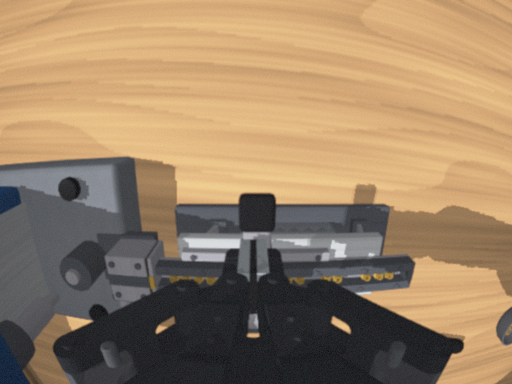

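The force has dropped to zero and the grip is ahead and below at (257,213) px, so the lever has snapped over. I'm lifting clear and checking.

Request:
{"name": "step_arm", "arguments": {
  "deltas": [
    [[0, 0, 0, 15, 0, 0, 0], [0, 0, 0, 30, 0, 0, 0], [0, -15, 0, 32, 0, 0, 0], [0, -25, 0, 25, 0, 0, 0], [0, -35, 0, 10, 0, 0, 0], [0, -30, 0, 0, 0, 0, 0], [0, 0, 0, 0, 0, 0, 0], [0, 0, 0, 0, 0, 0, 0]]
  ]
}}

```text
clock: 16.58
eef_pos: [471.9, 117.7, 261.6]
tool_rot: [-3.142, -0.0, 0.092]
force: [1.3, 0.5, 0.4]
width: -0.6
```

```bash
python3 - <<'E'
from snap import *
st();z=snap("wrist","12");snap("side","12")
W=cloud(z,True);P=W.reshape(-1,3)
for x in range(540,620,8):
    q=P[(P[:,0]>x)&(P[:,0]<x+8)&(P[:,1]>108)&(P[:,1]<126)&(P[:,2]>100)&(P[:,2]<180)]
    if len(q):print(x,len(q),np.median(q,0).round(1),q[:,0].max().round(1))
t=P[(P[:,2]>79)&(P[:,2]<90)&(P[:,1]<25)&(P[:,1]>-62)&(P[:,0]>505)&(P[:,0]<565)]
r=cv2.minAreaRect(t[:,:2].astype(np.float32));print(len(t),r);print(cv2.boxPoints(r))
n=P[(P[:,2]>76)&(P[:,2]<92)&(P[:,1]>140)&(P[:,1]<200)&(P[:,0]>490)&(P[:,0]<540)]
E
```

```text
{'clock': 16.583, 'qpos': [-0.278, 0.367, -0.032, 1.933, 0.015, 0.842, -1.798], 'eef_pos': [471.896, 117.698, 261.569], 'tool_rot': [-3.142, -0.0, 0.092], 'force': [1.282, 0.542, 0.429], 'torque': [-0.007, -0.053, 0.026], 'width': -0.586}
540 174 [544.  117.  126.4] 548.0
548 165 [551.9 116.6 126.5] 556.0
556 145 [559.9 115.7 126.8] 563.9
564 149 [568.  115.7 126.8] 572.0
572 151 [576.1 116.3 126.7] 580.0
580 158 [584.  116.7 126.7] 588.0
588 170 [591.9 117.2 127.4] 596.0
596 170 [599.9 117.3 127.8] 604.0
604 97 [606.4 117.6 127.5] 609.2
729 ((532.010009765625, -0.4531574249267578), (26.358938217163086, 53.27846908569336), 5.431275844573975)
[[516.3683    24.81902 ]
 [521.41113  -28.220253]
 [547.65173  -25.725334]
 [542.6089    27.313938]]
```

View pics/wrist12.png

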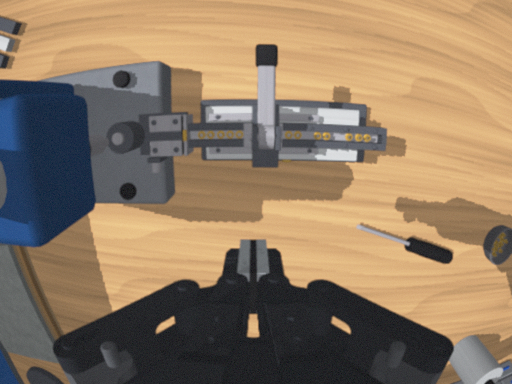

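The lever is level: its top face is at z ≈ 126.5–127.5 along its whole length (122 + 4 mm expected), with the grip at (266,55) px. The nose meets the nest at (188,135) px, and the tail hasn't moved beyond measurement scatter (about 1 mm). The robot is clear, so I'm handing the job in.

```bash
python3 - <<'E'
from snap import *
print(ctrl.finish_job())
E
```

```text
the job is handed in; nothing more can be done
None
```

I slid the feed track home and swung the cam lever over until it snapped down, then let go and handed the job in at about 16.7 s. The hand-in gives no verdict.

- **Track:** I pushed it about 44 mm with closed fingers on the tail. At contact the tool stopped advancing while the force rose, and I brought it up to about 10.5 N. About 3.5 N of that is sliding friction, which leaves roughly 7 N on the nest.
- **Lever:** The push peaked at about 9 N in the readings, against the limit of 25 N. The force fell to zero past dead centre as it snapped over.
- **Last checks:**
  - The lever's top face lies level at z ≈ 126.5–127.5 mm, against 126 mm expected.
  - The nose appears to touch the nest, and the tail was at y ≈ -26 to -27 mm both before and after clamping.
  - The tool was clear of everything, about 140 mm above the bar.
- **Bystanders:** I never touched the screwdriver, cup or hopper. The screwdriver and part of the cup showed in the last wrist picture. I did not measure whether any of the three had moved, and I did not check the hopper at the end.
- **Not measured directly:** I could not read the foot's clamp force or the final force on the nest. I am inferring both from the lever lying on its stop and the tail not having moved. No check disagreed.

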